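# Release the ratchet stop of a carton rack and slide it open

### The job

Open up the carton rack so that it can be refilled: with the fingertips press the red release pad on the sliding stop down and, keeping it down, push the stop along its toothed bar, away from the cartons, all the way to the black end stop. Then take your fingers off so that the release springs up again. Only press and push: lift nothing, and leave the cartons in the rack and the other things on the worktop where they are.

Things in the scene. Friction and masses are not known exactly. Their poses are not given: they have to be found in the camera images.
- carton_rack: Fixed rack: grey base plate 124 (x) x 366 (y) x 6 mm, blue end plate 66 mm high at its +y end, toothed steel bar along its y at rack x = +45 mm (tooth tops at z = 27 mm), black end stop block at the -y end. Origin on the worktop under its middle, z up. Cartons stand in a row in front of the bar, between the blue end plate and the sliding stop. Position and yaw vary.
- stop (a joint): Travel of the sliding stop along the rack's -y, away from the cartons: 0 = by the row, 0.120 m = against the black end stop. Starts at 0 to 0.03. A ratchet blocks opening unless the release is held down (up to 8 mm of play); then about 1.5 N of friction, and it stays where it is left.
- push_wall (a point): On the sliding stop: middle of the carton-side face (it looks to the rack's +y) of the ribbed black upright wall that the fingertips push, once they stand on the red pad. Face 40 mm wide (rack x), from 52 to 88 mm above the worktop; 22 mm beyond the pad's middle towards -y. The blue jaw plate (48 mm high) is on the other side of the pad. Orientation as the rack's.
- release (a joint): Angle of the red release rocker on the stop: 0 = up (pawl in the teeth), 0.35 rad = fully down; the teeth are clear above about 0.15. Untouched it may read up to about 0.13 where the pawl rests on a tooth. Sprung: the pad needs about 3 N to start, 6 N to go fully down.
- release_pad (a point): Middle of the top of the red release pad, where to press: a rounded ridge 30 mm long (rack x) and 14 mm thick, its top 60 mm above the worktop when up, 9 mm lower when fully down. It moves with the stop. Within 15 mm of it nothing stands higher.
- carton_0: light-blue carton with dark-blue foot, 50 x 32 x 82 mm (x, y, z), loose, standing on the rack's base plate; origin at the centre of its underside, z up. Place in the row varies.
- carton_1: pale-blue carton with purple foot, 56 x 34 x 70 mm (x, y, z), loose, standing on the rack's base plate; origin at the centre of its underside, z up. Place in the row varies.
- carton_2: white and orange carton, 60 x 30 x 78 mm (x, y, z), loose, standing on the rack's base plate; origin at the centre of its underside, z up. Place in the row varies.
- carton_3: light-blue carton with dark-blue foot, 50 x 34 x 80 mm, standing on the worktop outside the rack, loose; origin at the centre of its underside
- vial_07: vial with blue cap, 31 mm across, 67 mm high, standing behind the rack, loose; origin at the centre of its underside
- vial_20: vial with white cap, 36 mm across, 63 mm high, standing behind the rack, loose; origin at the centre of its underside
- vial_11: vial with white cap, 31 mm across, 66 mm high, standing behind the rack, loose; origin at the centre of its underside
- two_way_radio: black hand radio, 151 x 58 x 31 mm, lying on the right of the worktop, loose; origin at the centre of its underside
There are look-alikes about, which are no part of the job. Leave any green or turquoise look-alike of the carton_0 alone.

How it is judged:
By the outcome, as a careful person would: the job done as asked, in the order asked, and still so for the second after the job is handed in, with the robot touching nothing.
It also fails if it takes over 32 s, if anything falls off the work surface, if the arm or the gripper's body presses on something with over 40 N, if the wrist force passes 120 N, or if a joint passes its speed limit or range.

### The arm

A 7-joint arm with a two-finger parallel gripper is mounted at the origin on a cart in front of the work surface, level with it; the furniture and walls round the work are solid. World frame = base frame: x ahead of the robot, y to its left, z up, the work surface at z = 0. Lengths are in m, angles in degrees, forces in N, time in s.
With the tool pointing down it reaches from about 0.425 to 0.875 m from the base axis. Payload 4.7 kg.
Tool frame: the origin (TCP) lies midway between the tips of the shut fingers; the grasp point (between the pads) lies 19 mm behind it; z points along the fingers, y is the line along which they close (so a half turn about z gives the same grasp; the last joint's range is limited). The gripper opens to 87 mm and grips with 3 to 60 N. Pads are 19 mm wide; open, the fingers measure 117 mm over their backs; the gripper's body (75 mm by 190 mm) begins 51 mm behind the grasp point.
Start: joints at [-63.363, 18.392, -4.016, 83.108, 1.295, 78.541, -3.26], TCP at [0.283, 0.585, 0.223] pointing down, gripper open.
Joint ranges: [-163.93, 163.93], [-17.29, 119.83], [-79.2, 71.16], [3.27, 140.29], [-89.18, 269.18], [5.43, 117.66], [-154.24, 154.24]. Speed limits (degrees/s): [147.25, 147.25, 180, 180, 180, 180, 180].

### API

Orientations are given as [roll, pitch, yaw] about the fixed x, y, z axes, in that order (R = Rz(yaw) Ry(pitch) Rx(roll)).
In Python, from cell import env gives the robot as it stands. The module is installed in compiled form; this text tells all that it offers.
- The arm moves only by the tool step_arm, never from a script. Its argument "rows" is a list of rows, each an object with "angular": the turn, a rotation vector about the tool's x, y, z in units of pi rad (1.0 is pi rad), a list of three; "slide": the shift along the tool's x, y, z in units of 500 mm (1.0 is 500 mm), a list of three; "jaw": the opening, from 0 (shut) to 1 (fully open). A call has 1 to 10 rows; each row shifts and turns the commanded pose from where the row before left it, along the tool's axes as they then stand; what a row does not reach is not made up. A row lasts 1/8 s, in which the tool goes at most 62.5 mm and 10.7 degrees, less where a joint would pass 70% of its speed; a pose out of reach is approached as far as the arm can. A call with a number of a shift or a turn outside -1 to 1 is refused whole. A call with a gripper value outside its range is refused whole. The fingers move at their own pace and stop on an object; "newtons" is the grip in N (left out, the last holds). Time passes only in rows, so rows that do not move let the fingers close. It gives the time, the measured TCP pose, the force, the opening and the grip force at its end, in the units of the state.
- env.get_obs(): the state, without advancing time (a new reading comes with each control period).
- env.read_camera(name): name is "side" or "top"; returns the picture (400x640x3 uint8, red, green, blue); there is no depth.
- env.camera_info(name): a dict with "fx", "fy", "cx", "cy" (pixels), "k1" (the pictures are not rectified: a ray, as slopes to the right and down, at radius r is drawn at 1 + k1 r^2 times it, then the intrinsics apply), "R" (3x3) and "t" (3): a world point X has camera coordinates R X + t. Camera axes: x right, y down, z forward; pixel columns grow to the right and rows downward; lengths in m; the calibration is good to about 2 mm. A picture is of the moment at which its call begins. camera_info takes no time and is no camera call.
- env.sign_off(): hands the job in; it is judged then, once.
The state is a dict: "time_s": time; "qpos": joint angles; "joint_velocities": joint speeds; "effort": joint torques, N m; "tool_pos": TCP position; "tool_rot": TCP orientation; "force": force on the tool from outside, world axes, zero at the start; "wrist_torque": the same for the moment, N m; "grip_width": finger opening in m; "grasp_force": force on a finger pad.
Only numpy, scipy, OpenCV 4.12 (cv2) and the standard library are available. Lean on these libraries where they do the work, as an engineer would, in place of code of your own. Each camera call takes 0.05 s, during which the arm holds its last target. There are 200 camera calls.

## Working session

There is one attempt and no reset: what is moved stays moved. The work goes in short steps, Python scripts to look and compute and a tool call to move; the robot and the scene stay as the last step left them, time stands still between calls to the robot, and variables do not carry over. Pictures are saved under pics/ and viewed, at most 10 in all, crops included, and the job is handed in when it is done.

Besides the shell and the picture viewer there is one more tool, called as name(argument=value, ...), one argument or row to a line, values as JSON. step_arm: Moves the arm, as the interface text tells. Shifts and turns lie within -1 to 1; 1 stands for 500 mm of shift or pi rad of turn. Its arguments: {"type":"object","properties":{"rows":{"type":"array"},"newtons":{"type":"number"}},"required":["rows"]}

```bash
mkdir -p pics
python3 - <<'E'
from cell import env
import cv2
for n in("side","top"):
    cv2.imwrite(f"pics/{n}0.png",env.read_camera(n)[:,:,::-1]); print(n,env.camera_info(n))
print(env.get_obs())
E
```

```text
side {'fx': 372.2745725726796, 'fy': 372.2745725726796, 'cx': 325.32702048621627, 'cy': 200.6200272689141, 'k1': -0.021622065403396715, 'R': array([[-0.99370585, -0.10946463, -0.02379458],
       [-0.05006207,  0.62397285, -0.7798408 ],
       [ 0.10021216, -0.77374116, -0.6255255 ]]), 't': array([0.54102863, 0.14097771, 0.97728627])}
top {'fx': 468.20024248792527, 'fy': 468.20024248792527, 'cx': 314.3390101822837, 'cy': 194.62340448475, 'k1': -0.11737422410207064, 'R': array([[ 0.00615216, -0.99996574, -0.00553796],
       [-0.94820828, -0.00407468, -0.31762314],
       [ 0.31758969,  0.00720521, -0.94820086]]), 't': array([-0.06889115,  0.54168026,  1.39123457])}
{'time_s': 0.1, 'qpos': array([-63.36360238,  18.43507935,  -4.01601393,  83.16844914,
         1.29560082,  78.54257502,  -3.25988156]), 'joint_velocities': array([ 0.01450994, -0.05070816,  0.00657612, -0.20674038, -0.06158058,
       -0.06694187, -0.01934284]), 'effort': array([-1.96488481e-04, -4.92565620e+01, -4.05808333e-01, -3.13399816e+01,
       -6.38556364e-02,  3.94179043e-02,  7.12353926e-05]), 'tool_pos': array([0.28301288, 0.58458509, 0.22156324]), 'tool_rot': array([-1.79899168e+02,  6.01845800e-03,  1.54173910e+02]), 'force': array([-0.53400417, -0.41954016, -0.24443602]), 'wrist_torque': array([ 0.00033691, -0.05310213,  0.03903586]), 'grasp_force': 0.0, 'grip_width': 0.086873251879091}
```

View pics/side0.png

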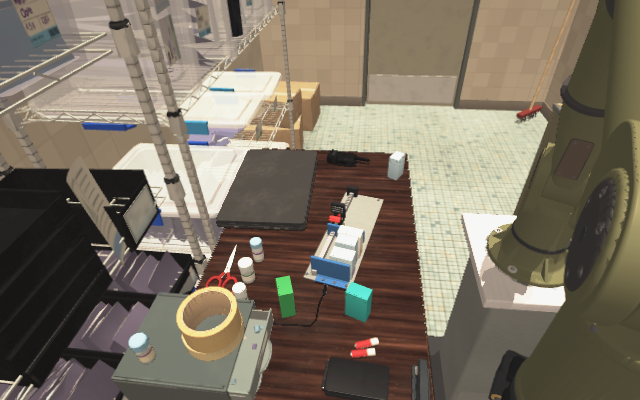

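View pics/top0.png

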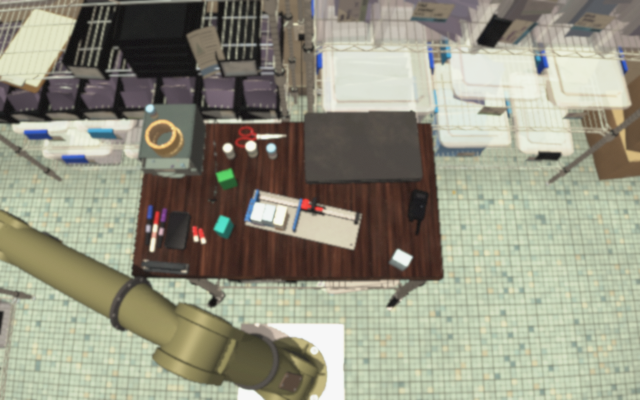

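The top view shows the rack at about (247-360, 190-247), with the red pad near (308,205). In the side view the rack is at about (305-383, 190-285), with the red pad near (336,218). Next I'll crop both and measure.

```bash
cat > h.py <<'E'
import numpy as np, cv2
from cell import env
def ray(n,uv):
    c=env.camera_info(n);K=np.array([[c['fx'],0,c['cx']],[0,c['fy'],c['cy']],[0,0,1]])
    p=cv2.undistortPoints(np.array([[uv]],float),K,np.array([c['k1'],0,0,0]))[0,0]
    d=c['R'].T@np.array([*p,1]); return -c['R'].T@c['t'],d/np.linalg.norm(d)
def plane(n,uv,z):
    o,d=ray(n,uv); return o+d*(z-o[2])/d[2]
def tri(a,b):
    (o1,d1),(o2,d2)=ray("side",a),ray("top",b)
    s=np.linalg.lstsq(np.c_[d1,-d2],o2-o1,rcond=None)[0]
    p,q=o1+s[0]*d1,o2+s[1]*d2
    return (p+q)/2,np.linalg.norm(p-q)
def proj(n,X):
    c=env.camera_info(n);K=np.array([[c['fx'],0,c['cx']],[0,c['fy'],c['cy']],[0,0,1]])
    return cv2.projectPoints(np.array(X,float).reshape(-1,1,3),cv2.Rodrigues(c['R'])[0],c['t'],K,np.array([c['k1'],0,0,0]))[0][:,0]
E
python3 - <<'E'
import cv2,numpy as np
a=cv2.imread("pics/side0.png")[180:290,295:395];b=cv2.imread("pics/top0.png")[180:255,235:370]
A=cv2.resize(a,None,fx=5,fy=5,interpolation=2)
B=cv2.resize(b,None,fx=5.5,fy=5.5,interpolation=2)
cv2.imwrite("pics/sc.png",A);cv2.imwrite("pics/tc.png",B)
for n,(x0,x1,y0,y1) in dict(side=(295,395,180,290),top=(235,370,180,255)).items():
    im=cv2.imread(f"pics/{n}0.png").astype(int)
    B_,G,R=im[...,0],im[...,1],im[...,2]
    for nm,m in dict(red=(R>110)&(G<R*.45)&(B_<R*.5),blue=(B_>90)&(R<B_*.6)&(G<B_*.85)).items():
        mm=np.zeros(m.shape,np.uint8);mm[y0:y1,x0:x1]=m[y0:y1,x0:x1]
        k,l,s,c=cv2.connectedComponentsWithStats(mm)
        for i in range(1,k):
            if s[i,4]>8:print(n,nm,s[i],c[i].round(1))
E
```

```text
side red [328 214  13   9  81] [334.8 218.1]
side blue [327 223  13  13  83] [332.3 227.4]
side blue [311 256  39  33 844] [330.6 271.4]
top red [301 198  11  12  85] [305.4 203.9]
top red [314 206   8   5  27] [317.9 208.2]
top blue [245 190  13  31 114] [250.7 206.8]
top blue [293 206   7  24  43] [296.2 218. ]
```

View pics/sc.png

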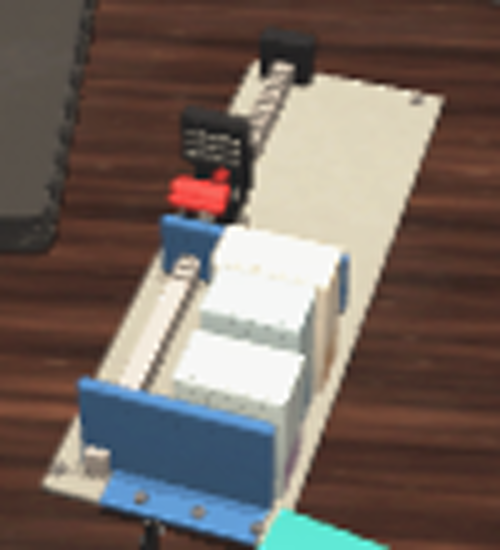

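View pics/tc.png

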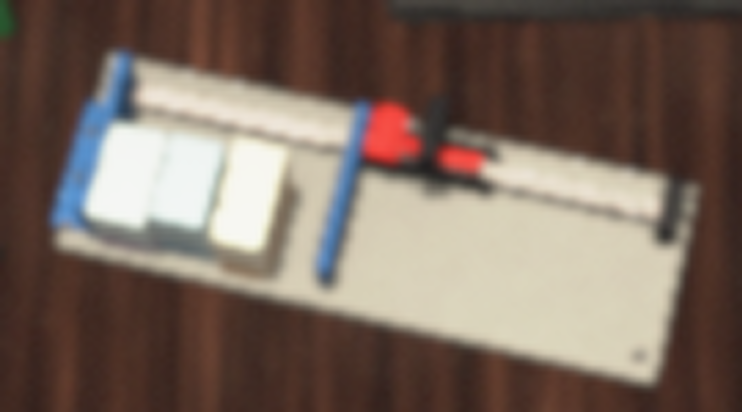

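The crops show the red pad just behind the blue jaw: crop (200,193) in the side view and about (385,133) in the top view. The black wall is at (215,140) in the side view and x≈435 in the top view. The base plate's corners are clear in the top crop.

Run:
```python
from h import *
np.set_printoptions(precision=4,suppress=True)
cr=np.array([(108,52),(698,185),(655,383),(55,245)])/5.5+[235,180]-.4
C=np.array([plane("top",u,.006) for u in cr]);print(C)
print([np.linalg.norm(C[i]-C[(i+1)%4]).round(4) for i in range(4)])
c=C.mean(0); 
yd=(C[0]-C[1])+(C[3]-C[2]);yaw=np.arctan2(-yd[0],yd[1]);print("centre",c,"yaw",np.degrees(yaw))
# side corners: far right(445,98) far left(253,62) near left(42,487)
cs=np.array([(253,64),(445,98),(42,487)])/5+[295,180]-.4
S=np.array([plane("side",u,.006) for u in cs]);print("side",S)
y2=S[2]-S[0];print("yaw side",np.degrees(np.arctan2(-y2[0],y2[1])),np.linalg.norm(y2),np.linalg.norm(S[0]-S[1]))
Ri=np.array([[np.cos(yaw),np.sin(yaw)],[-np.sin(yaw),np.cos(yaw)]])
p,e=tri((334.8,218.1),(305.2,204));print("pad tri",p,e,"rack",Ri@(p-c)[:2])
for n,u in(("side",(334.8,217.6)),("top",(305,204))):
    q=plane(n,u,.058);print(n,q,Ri@(q-c)[:2])
# jaw plate top end (z .048), wall top corners
q=plane("top",np.array([(362,104)])[0]/5.5+[235,180]-.4,.048);print("jaw",Ri@(q-c)[:2])
q=plane("top",np.array([436,100])/5.5+[235,180]-.4,.088);print("wall top",Ri@(q-c)[:2])
q=plane("side",np.array([215,115])/5+[295,180]-.4,.088);print("wall side",Ri@(q-c)[:2])
o=env.get_obs();print(o['tool_pos'],o['tool_rot'])
```

```text
[[ 0.5884  0.1371  0.006 ]
 [ 0.5054 -0.2216  0.006 ]
 [ 0.3843 -0.1935  0.006 ]
 [ 0.4662  0.1633  0.006 ]]
[np.float64(0.3682), np.float64(0.1243), np.float64(0.366), np.float64(0.125)]
centre [ 0.4861 -0.0287  0.006 ] yaw -12.979657640767513
side [[ 0.5044 -0.2202  0.006 ]
 [ 0.3825 -0.1949  0.006 ]
 [ 0.5856  0.1341  0.006 ]]
yaw side -12.90989709035217 0.36356448929610996 0.1244785926222588
pad tri [ 0.5209 -0.0367  0.0564] 0.00016718390463055566 rack [0.0357 0.    ]
side [ 0.521 -0.037  0.058] [ 0.0358 -0.0002]
top [ 0.5203 -0.0361  0.058 ] [0.035  0.0005]
jaw [0.0527 0.0204]
wall top [ 0.0524 -0.0248]
wall side [ 0.0371 -0.0296]
[0.283  0.5846 0.2216] [-179.8992    0.006   154.1739]
```

The rack size, yaw (-13°) and pad height (56 mm, from both views) all check out. The pad is at (0.521, -0.037). I'll shut the fingers and turn the tool to yaw 167°, so tool y is rack +y. Then I'll move over the pad.

step_arm(
  rows=[
    {"angular":[0,0,-0.0357],"slide":[0,0,0],"jaw":0},
    {"angular":[0,0,-0.0357],"slide":[0,0,0],"jaw":0},
    {"angular":[0,0,0],"slide":[-0.053,-0.0789,0],"jaw":0},
    {"angular":[0,0,0],"slide":[-0.053,-0.0789,0],"jaw":0},
    {"angular":[0,0,0],"slide":[-0.053,-0.0789,0],"jaw":0},
    {"angular":[0,0,0],"slide":[-0.053,-0.0789,0],"jaw":0},
    {"angular":[0,0,0],"slide":[-0.053,-0.0789,0],"jaw":0},
    {"angular":[0,0,0],"slide":[-0.053,-0.0789,0],"jaw":0},
    {"angular":[0,0,0],"slide":[-0.053,-0.0789,0],"jaw":0},
    {"angular":[0,0,0],"slide":[-0.053,-0.0789,0],"jaw":0},
  ],
)

```text
time_s: 1.35
tool_pos: [0.4191, 0.2282, 0.2223]
tool_rot: [-180.0, -0.0, 167.0]
force: [1.4, 0.1, 0.5]
grip_width: 0.0012
grasp_force: 0.0
```

step_arm(
  rows=[
    {"angular":[0,0,0],"slide":[-0.053,-0.0789,0],"jaw":0},
    {"angular":[0,0,0],"slide":[-0.053,-0.0789,0],"jaw":0},
    {"angular":[0,0,0],"slide":[-0.053,-0.0789,0],"jaw":0},
    {"angular":[0,0,0],"slide":[-0.053,-0.0789,0],"jaw":0},
    {"angular":[0,0,0],"slide":[-0.053,-0.0789,0],"jaw":0},
    {"angular":[0,0,0],"slide":[-0.053,-0.0789,0],"jaw":0},
    {"angular":[0,0,0],"slide":[0,0,0],"jaw":0},
    {"angular":[0,0,0],"slide":[0,0,0],"jaw":0},
  ],
)

```text
time_s: 2.35
tool_pos: [0.5203, -0.0358, 0.2221]
tool_rot: [180.0, -0.1, 167.0]
force: [-0.0, 0.5, 0.3]
grip_width: 0.0003
grasp_force: 0.0
```

step_arm(
  rows=[
    {"angular":[0,0,0],"slide":[0,0,0.075],"jaw":0},
    {"angular":[0,0,0],"slide":[0,0,0.075],"jaw":0},
    {"angular":[0,0,0],"slide":[0,0,0.075],"jaw":0},
    {"angular":[0,0,0],"slide":[0,0,0.05],"jaw":0},
    {"angular":[0,0,0],"slide":[0,0,0.01],"jaw":0},
    {"angular":[0,0,0],"slide":[0,0,0],"jaw":0},
  ],
)

```text
time_s: 3.1
tool_pos: [0.5209, -0.0355, 0.0805]
tool_rot: [180.0, 0.0, 167.1]
force: [-0.9, -0.4, -0.2]
grip_width: 0.0005
grasp_force: 0.0
```

Run:
```python
from h import *
a=env.read_camera("side")[180:290,285:395,::-1];b=env.read_camera("top")[180:255,235:370,::-1]
A=cv2.resize(a,None,fx=5,fy=5,interpolation=2);cv2.imwrite("pics/s1.png",A)
o=env.get_obs();print(o['tool_pos'],o['force'],o['qpos'])
```

```text
[ 0.52172533 -0.03590718  0.08135376] [-0.08529722  0.42712192 -0.34889633] [-23.55902008  10.14705599  26.90997898 111.58825802  -5.36254012
  59.3260305   82.78723679]
```

View pics/s1.png

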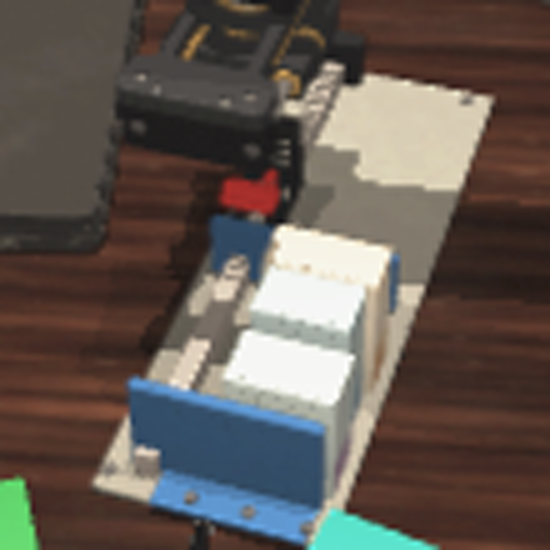

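The cartons and jaw are in place and the red pad is visible at (250,190). The dark gripper body covers the fingertips, so I'll check the geometry by projecting points.

Run:
```python
from h import *
o=env.get_obs();t=o['tool_pos'];y=np.array([.2246,.9744,0]);x=np.array([-.9744,.2246,0])
P=[t]+[t+a*.0375*x+b*.095*y+[0,0,.07] for a in(-1,1) for b in(-1,1)]+[t+a*.095*x+b*.0375*y+[0,0,.07] for a in(-1,1) for b in(-1,1)]
print((proj("side",P)-[285,180])*5); print(t)
```

```text
[[247.09595525 156.75193229]
 [235.31589593 -56.43893108]
 [111.37697457 152.60844286]
 [364.85309312 -33.79791518]
 [258.48115512 183.61700786]
 [102.04135303 -17.63453754]
 [ 48.44946972  62.14732301]
 [442.69834039  45.19890747]
 [406.65001534 133.27698524]]
[ 0.52172533 -0.03590718  0.08135376]
```

Body clearance is good. Now I'll press down gradually.

step_arm(
  rows=[
    {"angular":[0,0,0],"slide":[0,0,0.02],"jaw":0},
    {"angular":[0,0,0],"slide":[0,0,0.02],"jaw":0},
    {"angular":[0,0,0],"slide":[0,0,0.006],"jaw":0},
    {"angular":[0,0,0],"slide":[0,0,0.006],"jaw":0},
    {"angular":[0,0,0],"slide":[0,0,0],"jaw":0},
  ],
)

```text
time_s: 3.82
tool_pos: [0.5213, -0.0358, 0.0543]
tool_rot: [179.9, 0.0, 167.0]
force: [-0.7, 1.1, 5.4]
grip_width: 0.0005
grasp_force: 2.4
```

step_arm(
  rows=[
    {"angular":[0,0,0],"slide":[0,0,0.004],"jaw":0},
    {"angular":[0,0,0],"slide":[0,0,0.004],"jaw":0},
    {"angular":[0,0,0],"slide":[0,0,0],"jaw":0},
  ],
)

```text
time_s: 4.2
tool_pos: [0.5212, -0.0362, 0.0504]
tool_rot: [180.0, 0.0, 167.0]
force: [0.3, 1.1, 4.1]
grip_width: 0.0006
grasp_force: 2.6
```

step_arm(
  rows=[
    {"angular":[0,0,0],"slide":[0,0,0.004],"jaw":0},
    {"angular":[0,0,0],"slide":[0,0,0],"jaw":0},
  ],
)

```text
time_s: 4.45
tool_pos: [0.5215, -0.0361, 0.0499]
tool_rot: [179.9, 0.0, 167.0]
force: [-3.3, 0.8, 15.2]
grip_width: 0.0004
grasp_force: 7.7
```

The pad has bottomed out (15 N, z = 50 mm). Now I'll push along rack -y.

step_arm(
  rows=[
    {"angular":[0,0,0],"slide":[0,-0.006,0],"jaw":0},
    {"angular":[0,0,0],"slide":[0,-0.006,0],"jaw":0},
    {"angular":[0,0,0],"slide":[0,-0.006,0],"jaw":0},
    {"angular":[0,0,0],"slide":[0,-0.006,0],"jaw":0},
    {"angular":[0,0,0],"slide":[0,0,0],"jaw":0},
  ],
)

```text
time_s: 5.08
tool_pos: [0.5187, -0.0481, 0.0498]
tool_rot: [179.9, 0.0, 167.0]
force: [-4.2, 1.2, 14.8]
grip_width: 0.0004
grasp_force: 7.7
```

step_arm(
  rows=[
    {"angular":[0,0,0],"slide":[0,-0.01,0],"jaw":0},
    {"angular":[0,0,0],"slide":[0,-0.01,0],"jaw":0},
    {"angular":[0,0,0],"slide":[0,-0.01,0],"jaw":0},
    {"angular":[0,0,0],"slide":[0,-0.01,0],"jaw":0},
    {"angular":[0,0,0],"slide":[0,0,0],"jaw":0},
  ],
)

```text
time_s: 5.7
tool_pos: [0.5141, -0.0681, 0.0498]
tool_rot: [179.9, 0.0, 167.0]
force: [-5.1, 0.7, 15.7]
grip_width: 0.0002
grasp_force: 7.8
```

Run:
```python
from h import *
a=env.read_camera("side")[160:270,285:395,::-1];b=env.read_camera("top")[180:255,235:370,::-1]
cv2.imwrite("pics/s2.png",np.hstack([cv2.resize(a,(440,440),interpolation=2),cv2.resize(b,None,fx=2.6,fy=5.87,interpolation=2)[:440]]))
o=env.get_obs();print(o['tool_pos'],o['force'],o['qpos'])
```

```text
[ 0.51409127 -0.06807408  0.0498424 ] [-3.81058188  0.61668558 16.30655736] [-20.63090584  12.25480077  27.85433557 113.62516999  -6.94059429
  55.65499272  87.59486587]
```

View pics/s2.png

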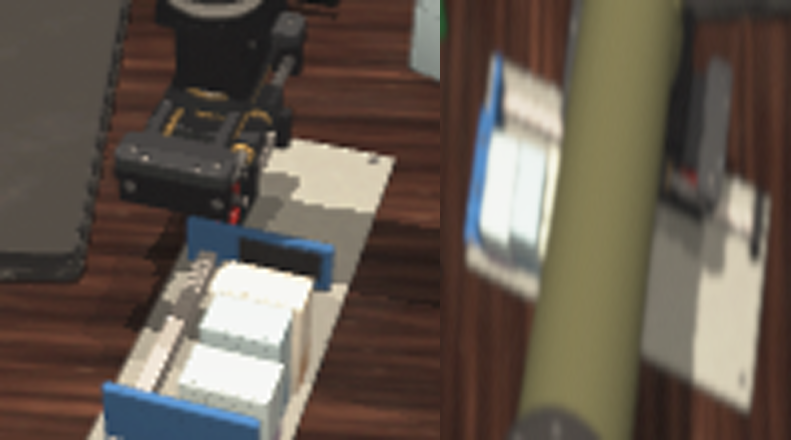

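The blue jaw has moved away from the row, to about (260,255) in the side crop, and the cartons haven't moved. I'll continue.

step_arm(
  rows=[
    {"angular":[0,0,0],"slide":[0,-0.01,0],"jaw":0},
    {"angular":[0,0,0],"slide":[0,-0.01,0],"jaw":0},
    {"angular":[0,0,0],"slide":[0,-0.01,0],"jaw":0},
    {"angular":[0,0,0],"slide":[0,-0.01,0],"jaw":0},
    {"angular":[0,0,0],"slide":[0,-0.01,0],"jaw":0},
    {"angular":[0,0,0],"slide":[0,-0.01,0],"jaw":0},
    {"angular":[0,0,0],"slide":[0,-0.01,0],"jaw":0},
    {"angular":[0,0,0],"slide":[0,-0.01,0],"jaw":0},
    {"angular":[0,0,0],"slide":[0,0,0],"jaw":0},
  ],
)

```text
time_s: 6.92
tool_pos: [0.505, -0.1072, 0.0498]
tool_rot: [180.0, 0.0, 167.0]
force: [-3.6, 0.8, 17.3]
grip_width: -0.0
grasp_force: 8.0
```

step_arm(
  rows=[
    {"angular":[0,0,0],"slide":[0,-0.008,0],"jaw":0},
    {"angular":[0,0,0],"slide":[0,-0.008,0],"jaw":0},
    {"angular":[0,0,0],"slide":[0,-0.008,0],"jaw":0},
    {"angular":[0,0,0],"slide":[0,0,0],"jaw":0},
  ],
)

```text
time_s: 7.42
tool_pos: [0.5023, -0.1188, 0.0498]
tool_rot: [180.0, 0.0, 167.0]
force: [-3.5, 0.9, 16.4]
grip_width: 0.0005
grasp_force: 8.0
```

step_arm(
  rows=[
    {"angular":[0,0,0],"slide":[0,-0.006,0],"jaw":0},
    {"angular":[0,0,0],"slide":[0,-0.006,0],"jaw":0},
    {"angular":[0,0,0],"slide":[0,-0.006,0],"jaw":0},
    {"angular":[0,0,0],"slide":[0,-0.006,0],"jaw":0},
    {"angular":[0,0,0],"slide":[0,0,0],"jaw":0},
  ],
)

```text
time_s: 8.05
tool_pos: [0.5016, -0.126, 0.05]
tool_rot: [179.6, 0.1, 167.1]
force: [-0.5, 9.2, 13.3]
grip_width: 0.0004
grasp_force: 7.1
```

step_arm(
  rows=[
    {"angular":[0,0,0],"slide":[0,-0.006,0],"jaw":0},
    {"angular":[0,0,0],"slide":[0,-0.006,0],"jaw":0},
    {"angular":[0,0,0],"slide":[0,0,0],"jaw":0},
  ],
)

```text
time_s: 8.43
tool_pos: [0.4999, -0.135, 0.0493]
tool_rot: [179.9, 0.2, 167.1]
force: [0.2, 0.1, 14.3]
grip_width: 0.0003
grasp_force: 6.9
```

The fingertips dragged the pad along, and it seems to have met resistance. I'll go on until the fingers press the wall firmly.

step_arm(
  rows=[
    {"angular":[0,0,0],"slide":[0,-0.005,0],"jaw":0},
    {"angular":[0,0,0],"slide":[0,-0.005,0],"jaw":0},
    {"angular":[0,0,0],"slide":[0,0,0],"jaw":0},
  ],
)

```text
time_s: 8.8
tool_pos: [0.4985, -0.1395, 0.0491]
tool_rot: [179.9, 0.2, 167.0]
force: [1.1, 3.5, 7.4]
grip_width: 0.0006
grasp_force: 4.6
```

Run:
```python
from h import *
a=env.read_camera("side")[150:260,295:405,::-1];b=env.read_camera("top")[180:255,235:370,::-1]
cv2.imwrite("pics/s3.png",np.hstack([cv2.resize(a,(440,440),interpolation=2),cv2.resize(b,None,fx=2.6,fy=5.87,interpolation=2)[:440]]))
o=env.get_obs();print(o['tool_pos'],o['force'],o['qpos'])
```

```text
[ 0.49847036 -0.13946533  0.04905765] [1.21219014 4.20436258 7.28552561] [-14.89753644  12.34786129  30.52839783 113.95547978  -7.74399131
  55.45909225  96.49597937]
```

View pics/s3.png

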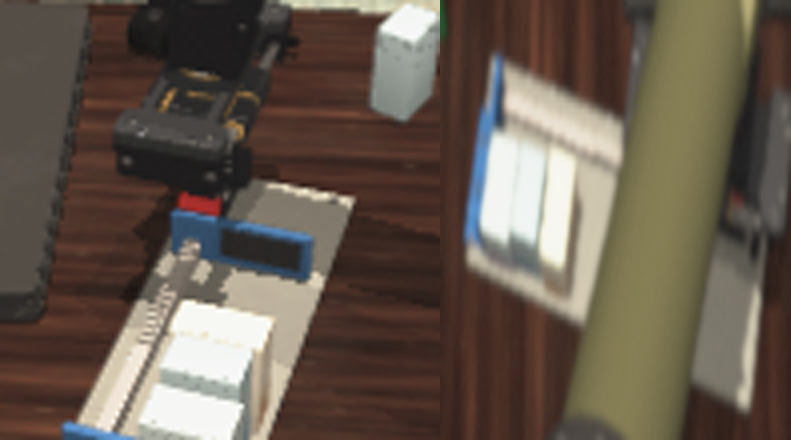

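The jaw is far from the row now, with its top-left corner at side crop (172,212). I'll check its travel and push a bit more.

Run:
```python
from h import *
p=plane("side",np.array([163,217])/5+[295,180]-.4,.048);q=plane("side",np.array([172,212])/4+[295,150]-.4,.048)
print(p,q,np.linalg.norm(p-q))
```

```text
[ 0.54081206 -0.02425387  0.048     ] [ 0.51986292 -0.11495942  0.048     ] 0.09309330129168812
```

step_arm(
  rows=[
    {"angular":[0,0,0],"slide":[0,-0.004,0],"jaw":0},
    {"angular":[0,0,0],"slide":[0,-0.004,0.001],"jaw":0},
    {"angular":[0,0,0],"slide":[0,0,0],"jaw":0},
  ],
)

```text
time_s: 9.28
tool_pos: [0.4984, -0.1397, 0.049]
tool_rot: [179.6, 0.1, 167.2]
force: [1.0, 11.4, 10.8]
grip_width: 0.0004
grasp_force: 7.9
```

step_arm(
  rows=[
    {"angular":[0,0,0],"slide":[0,-0.006,0.001],"jaw":0},
    {"angular":[0,0,0],"slide":[0,0,0],"jaw":0},
  ],
)

```text
time_s: 9.52
tool_pos: [0.4984, -0.1397, 0.0489]
tool_rot: [179.4, 0.1, 167.3]
force: [0.2, 17.7, 14.3]
grip_width: 0.0005
grasp_force: 11.2
```

It's rigid against the end stop: 18 N with no motion. I'll ease the push while staying lightly against the wall, then lift straight up.

step_arm(
  rows=[
    {"angular":[0,0,0],"slide":[0,0.006,-0.001],"jaw":0},
    {"angular":[0,0,0],"slide":[0,0.006,-0.003],"jaw":0},
    {"angular":[0,0,0],"slide":[0,0,-0.004],"jaw":0},
    {"angular":[0,0,0],"slide":[0,0,0],"jaw":0},
  ],
)

```text
time_s: 10.02
tool_pos: [0.4979, -0.1402, 0.0511]
tool_rot: [179.9, 0.1, 167.1]
force: [3.9, 5.4, 0.3]
grip_width: 0.0004
grasp_force: 7.2
```

step_arm(
  rows=[
    {"angular":[0,0,0],"slide":[0,0,-0.008],"jaw":0},
    {"angular":[0,0,0],"slide":[0,0,-0.008],"jaw":0},
    {"angular":[0,0,0],"slide":[0,0,-0.01],"jaw":0},
    {"angular":[0,0,0],"slide":[0,0,-0.02],"jaw":0},
    {"angular":[0,0,0],"slide":[0,0,-0.03],"jaw":0},
    {"angular":[0,0,0],"slide":[0,0,-0.06],"jaw":0},
    {"angular":[0,0,0],"slide":[0,0,-0.1],"jaw":0},
    {"angular":[0,0,0],"slide":[0,0,-0.1],"jaw":0},
  ],
)

```text
time_s: 11.02
tool_pos: [0.4961, -0.1428, 0.2217]
tool_rot: [-180.0, 0.1, 166.9]
force: [1.1, 0.1, -0.3]
grip_width: 0.0004
grasp_force: 0.0
```

step_arm(
  rows=[
    {"angular":[0,0,0],"slide":[0,0.1,-0.04],"jaw":0},
    {"angular":[0,0,0],"slide":[0.05,0.1,0],"jaw":0},
    {"angular":[0,0,0],"slide":[0.05,0.1,0],"jaw":0},
    {"angular":[0,0,0],"slide":[0.05,0.1,0],"jaw":0},
    {"angular":[0,0,0],"slide":[0.05,0.1,0],"jaw":0},
    {"angular":[0,0,0],"slide":[0,0.1,0],"jaw":0},
    {"angular":[0,0,0],"slide":[0,0.1,0],"jaw":0},
    {"angular":[0,0,0],"slide":[0,0.1,0],"jaw":0},
    {"angular":[0,0,0],"slide":[0,0,0],"jaw":0},
  ],
)

```text
time_s: 12.15
tool_pos: [0.4885, 0.2743, 0.2395]
tool_rot: [180.0, 0.0, 167.3]
force: [0.4, -0.1, 0.6]
grip_width: 0.0004
grasp_force: 0.0
```

Run:
```python
from h import *
a=env.read_camera("side")[150:290,285:405,::-1];b=env.read_camera("top")[180:255,235:370,::-1]
cv2.imwrite("pics/s4.png",cv2.resize(a,None,fx=4,fy=4,interpolation=2));cv2.imwrite("pics/t4.png",cv2.resize(b,None,fx=5.5,fy=5.5,interpolation=2))
o=env.get_obs();print(o['time_s'],o['tool_pos'],o['force'])
```

```text
12.25 [0.48933737 0.26972158 0.23969208] [ 0.21234646 -0.7479376   0.4300976 ]
```

View pics/s4.png

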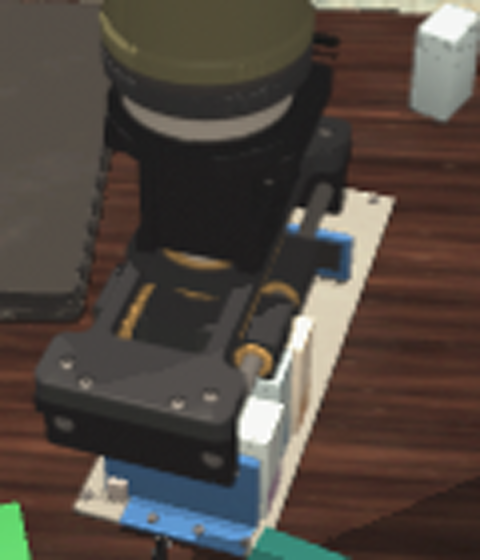

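View pics/t4.png

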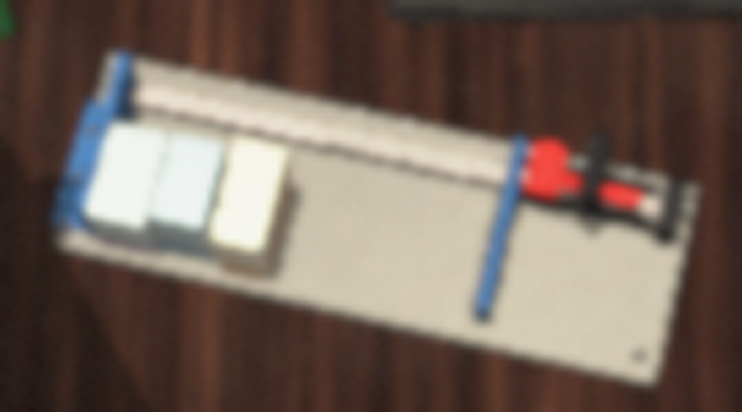

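In the top view, the jaw has moved about 158 crop pixels and the stop's black frame touches the end block at (660,225). The red pad is free, the cartons are unmoved, and the arm is clear. I'll hand the job in.

```bash
python3 -c "
from cell import env
print(env.sign_off())"
```

```text
the job is handed in; nothing more can be done
None
```

The job is handed in: I pressed the release, pushed the stop about 93 mm until it was rigid against the black end stop, and lifted the fingers clear at about 12 s. The top view shows the cartons where they were; I didn't measure the release springing back up.

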